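# Find the full jar of balm by its weight and hold it out over the tray

## Robot

A 6-joint arm with a two-finger parallel gripper is mounted at the origin on the work surface. World frame = base frame: x ahead of the robot, y to its left, z up, the work surface at z = 0. Lengths are in mm, angles in rad, forces in N, time in s.
With the tool pointing down it reaches from about 325 to 1000 mm from the base axis. Payload 5.1 kg.
Tool frame: the origin (TCP) lies midway between the tips of the shut fingers; the grasp point (between the pads) lies 19 mm behind it (manip.grasp_offset is the distance from the TCP to the grasp point, in mm); z points along the fingers, y is the direction in which the jaws open and shut (so a half turn about z gives the same grasp; the last joint's range is limited). The gripper opens to 85 mm and grips with 20 to 120 N. Pads are 22 mm wide; open, the fingers measure 114 mm over their backs; the gripper's body (76 mm by 85 mm) begins 54 mm behind the grasp point. The pads swing forward as they close: fully open they stand 13 mm farther back than shut.
Start: joints at [-1.403, 0.124, 1.65, -0, 1.367, -0.083], TCP at [161.284, -629.66, 231.322] pointing down, gripper open.
Joint ranges: [-2.61, 2.61], [-1.02, 2.33], [0.03, 2.71], [-1.35, 4.49], [0.32, 2.68], [-2.91, 2.91]. Speed limits (rad/s): [2.57, 2.57, 3.14, 3.14, 3.14, 3.14].

## Interface

Orientations are given as a unit quaternion [w, x, y, z].
In Python, from cell import manip gives the robot as it stands.
- The arm moves only by the tool apply_moves, never from a script. Its argument "motion" is a list of rows, each a list of 7 numbers: the opening, from 0 (shut) to 1 (fully open), then the shift along the tool's x, y, z in mm, then the turn, a rotation vector about the tool's x, y, z in degrees. In form: [[fingers, dx, dy, dz, wx, wy, wz], ...]. A call has 1 to 20 rows; each row shifts and turns the commanded pose from where the row before left it, along the tool's axes as they then stand; what a row does not reach is not made up. A row lasts 1/10 s, in which the tool goes at most 50 mm and 8.59 degrees, less where a joint would pass 70% of its speed; a pose out of reach is approached as far as the arm can. A call with a gripper value outside its range is refused whole. The fingers move at their own pace and stop on an object; "newtons" is the grip in N (left out, the last holds). Time passes only in rows, so rows that do not move let the fingers close. It gives the time, the measured TCP pose, the force and the opening at its end, in the units of the state.
- manip.get_state(): the state, without advancing time (a new reading comes with each control period).
- manip.grab_frame(name): name is "scene" or "top" or "wrist"; returns a dict with "image" (384x512x3 uint8, red, green, blue), "fov_y" (degrees; the focal length in pixels is half the picture's height over the tangent of half this angle, whatever the lens; pixels are square), "cx", "cy" (the principal point, pixels), "k1" (the pictures are not rectified: a ray, as slopes to the right and down, at radius r is drawn at 1 + k1 r^2 times it, then the intrinsics apply), "T" (4x4, takes a point from camera to world coordinates); the wrist camera has in their place "mount" (4x4, takes a point from camera to tool coordinates, whose origin is the TCP and whose axes are the flange's). Camera axes: x right, y up, looking along -z (the intrinsics and any distortion apply to the point x, -y, -z); pixel columns grow to the right and rows downward; lengths in mm; the calibration is good to about 2 mm. A picture is of the moment at which its call begins: read the wrist's pose just before it. There is no depth.
- manip.finish_job(): hands the job in, once; it reports no verdict.
The state is a dict: "t": time; "q": joint angles; "joint_vel": joint speeds; "joint_torque": joint torques, N m; "ee_pos": TCP position; "eef_rot": TCP orientation; "ft_force": force on the tool from outside, world axes, zero at the start; "moment": the same for the moment, N m; "gripper_width": finger opening in mm.
Only numpy, scipy, OpenCV 4.12 (cv2) and the standard library are available. Lean on these libraries where they do the work, as an engineer would, in place of code of your own. Each camera call takes 0.05 s, during which the arm holds its last target.

## Task

One of the two identical balm jars on the nightstand holds a whole cake of balm and the other only a thin remnant, so weigh them by hand: lift the one on the robot's left well clear of the top for a moment and put it back upright where it stood, then lift the other one the same way. Then hold the heavier jar out for the parent to take: upright and still, over the middle of the low round tray, about a hand's breadth above it, and finish while still holding it there, with the lighter jar standing where it began. Never take the lighter jar to the tray, and leave the night light, aspirator, teether and pacifier case where they are.

Things in the scene. Friction and masses are not known exactly. Their poses are not given: they have to be found in the camera images.
- jar_a_center (a point): one of two closed balm jars that look alike: rigid white upright cylinder with a flat aluminium lid, 60 mm in diameter, 64 mm tall lid included. The point is its centre, 32 mm above its underside; z up. One holds a thin remnant of solid balm (72 to 79 g in all), the other a whole cake (200 to 255 g); either may be the heavy one and only weight tells. Both stand on the top, 80 mm or more apart
- jar_b_center (a point): the other of the two closed balm jars that look alike: rigid white upright cylinder with a flat aluminium lid, 60 mm in diameter, 64 mm tall lid included. The point is its centre, 32 mm above its underside; z up. One holds a thin remnant of solid balm (72 to 79 g in all), the other a whole cake (200 to 255 g); either may be the heavy one and only weight tells. Both stand on the top, 80 mm or more apart
- tray: low round wooden tray fixed to the top, 120 mm in diameter, rim 12 mm high and 5 mm thick, floor 4 mm thick, empty. Origin: centre of its underside, on the top; z up. The two jars and the tray share three places side by side (robot's left, middle, right) in any order
- table: the oak veneer top on which everything stands, its surface at z = 0, 1.05 by 1.35 m; fixed
- owl_light: bystander: ceramic night light with two ear tufts and a button on its crown, about 96 mm in diameter and 125 mm tall, stands on the robot's left. Origin: centre of its underside
- aspirator: bystander: blue nasal aspirator bulb standing on its base, 48 mm in diameter, 93 mm tall, on the robot's left. Origin: centre of its underside
- teether: bystander: flat star-shaped hard teether lying on the top, 72 mm across, 12 mm thick, beyond the jars. Origin: centre of its underside
- pacifier_case: bystander: closed white pacifier case, 62 by 62 by 43 mm, on the robot's right. Origin: centre of its underside
Not all that is in view belongs to the job. What is shaped like the part that bears jar_a_center but orange or red is not meant. Leave any red look-alike of the part that bears jar_b_center alone.

How it is judged (in metres and radians):
On the way, in this order (a step that is already met when the one before it is completed fails the run):
1. the left jar is held up, its underside at least 20 mm above the top, while the right jar stands untouched in its place ((((world y of jar_a_center above 0.12 m or world y of jar_b_center below -0.12 m) and ((height (world z) of jar_a_center above 0.052 m and contact force between jar_a and the fingers above 0.5 N) and (height (world z) of jar_b_center below 0.04 m and angle between jar_b_center's own z axis and vertical below 0.12 rad and distance of jar_b_center from where it was at the start of the episode below 0.05 m and contact force between jar_b and the fingers below 0.1 N))) or (not (world y of jar_a_center above 0.12 m or world y of jar_b_center below -0.12 m) and ((height (world z) of jar_b_center above 0.052 m and contact force between jar_b and the fingers above 0.5 N) and (height (world z) of jar_a_center below 0.04 m and angle between jar_a_center's own z axis and vertical below 0.12 rad and distance of jar_a_center from where it was at the start of the episode below 0.05 m and contact force between jar_a and the fingers below 0.1 N))))), for 0.2 s.
2. the left jar stands upright and let go within 50 mm of its place, and the right jar is held up, its underside at least 20 mm above the top ((((world y of jar_a_center above 0.12 m or world y of jar_b_center below -0.12 m) and ((height (world z) of jar_b_center above 0.052 m and contact force between jar_b and the fingers above 0.5 N) and (height (world z) of jar_a_center below 0.04 m and angle between jar_a_center's own z axis and vertical below 0.12 rad and distance of jar_a_center from where it was at the start of the episode below 0.05 m and contact force between jar_a and the fingers below 0.1 N))) or (not (world y of jar_a_center above 0.12 m or world y of jar_b_center below -0.12 m) and ((height (world z) of jar_a_center above 0.052 m and contact force between jar_a and the fingers above 0.5 N) and (height (world z) of jar_b_center below 0.04 m and angle between jar_b_center's own z axis and vertical below 0.12 rad and distance of jar_b_center from where it was at the start of the episode below 0.05 m and contact force between jar_b and the fingers below 0.1 N))))), for 0.2 s.
At the end, for the whole second after the job is handed in: Heavier jar in the fingers, still, upright within 0.2 rad, centre within 35 mm of the tray's centre line, underside 40 to 180 mm above the top, touching neither tray nor other jar; lighter jar (rests with under 1.35 N) stands upright, let go, within 50 mm of its start ((((horizontal distance between jar_a_center and tray below 0.035 m and z of jar_a_center in the frame of tray between 0.072 and 0.212 m and angle between jar_a_center's own z axis and vertical below 0.2 rad and linear speed of jar_a below 0.03 m/s and contact force between jar_a and the fingers above 0.5 N and contact force between jar_a and tray below 0.05 N and contact force between jar_a and jar_b below 0.05 N) and ((height (world z) of jar_b_center below 0.04 m and angle between jar_b_center's own z axis and vertical below 0.12 rad and distance of jar_b_center from where it was at the start of the episode below 0.05 m and contact force between jar_b and the fingers below 0.1 N) and contact force between jar_b and table below 1.35 N and linear speed of jar_b below 0.03 m/s)) or ((horizontal distance between jar_b_center and tray below 0.035 m and z of jar_b_center in the frame of tray between 0.072 and 0.212 m and angle between jar_b_center's own z axis and vertical below 0.2 rad and linear speed of jar_b below 0.03 m/s and contact force between jar_b and the fingers above 0.5 N and contact force between jar_b and tray below 0.05 N and contact force between jar_b and jar_a below 0.05 N) and ((height (world z) of jar_a_center below 0.04 m and angle between jar_a_center's own z axis and vertical below 0.12 rad and distance of jar_a_center from where it was at the start of the episode below 0.05 m and contact force between jar_a and the fingers below 0.1 N) and contact force between jar_a and table below 1.35 N and linear speed of jar_a below 0.03 m/s)))); the arm keeps its last pose, push and grip.
It fails at once if the lighter jar is taken to the tray ((horizontal distance between jar_b_center and tray below 0.06 m and ((height (world z) of jar_a_center below 0.04 m and angle between jar_a_center's own z axis and vertical below 0.12 rad and distance of jar_a_center from where it was at the start of the episode below 0.05 m and contact force between jar_a and the fingers below 0.1 N) and contact force between jar_a and table above 1.35 N)) or (horizontal distance between jar_a_center and tray below 0.06 m and ((height (world z) of jar_b_center below 0.04 m and angle between jar_b_center's own z axis and vertical below 0.12 rad and distance of jar_b_center from where it was at the start of the episode below 0.05 m and contact force between jar_b and the fingers below 0.1 N) and contact force between jar_b and table above 1.35 N))).
It fails at once if owl light pushed more than 20 mm from its place (distance of owl_light from where it was at the start of the episode above 0.02 m).
It fails at once if aspirator pushed more than 20 mm from its place (distance of aspirator from where it was at the start of the episode above 0.02 m).
It fails at once if teether pushed more than 20 mm from its place (distance of teether from where it was at the start of the episode above 0.02 m).
It fails at once if pacifier case pushed more than 20 mm from its place (distance of pacifier_case from where it was at the start of the episode above 0.02 m).
It also fails if it takes over 70 s, if anything falls off the work surface, if the arm or the gripper's body presses on something with over 40 N, if the wrist force passes 120 N, or if a joint passes its speed limit or range.

## Working session

There is one attempt and no reset: what is moved stays moved. The work goes in short steps, Python scripts to look and compute and a tool call to move; the robot and the scene stay as the last step left them, time stands still between calls to the robot, and variables do not carry over. Pictures are saved under pics/ and viewed, and the job is handed in when it is done.

Besides the shell and the picture viewer there is one more tool, called by a JSON object that holds its "api" and its "payload", one argument or row to a line. apply_moves: Moves the arm, as the interface text tells. Its arguments: {"type":"object","properties":{"motion":{"type":"array","items":{"type":"array","items":{"type":"number"}}},"newtons":{"type":"number"}},"required":["motion"]}

```bash
ls; mkdir -p pics; python3 - <<'E'
from cell import manip
import cv2,numpy as np
s=manip.get_state()
for k,v in s.items(): print(k,np.round(v,3))
for n in ["scene","top","wrist"]:
    f=manip.grab_frame(n); cv2.imwrite(f"pics/{n}0.png",f["image"][:,:,::-1])
    print(n,{k:(np.round(v,4).tolist() if k!="image" else 0) for k,v in f.items()})
E
```

```text
pics
t 0.0
q [-1.403  0.125  1.652 -0.     1.368 -0.083]
joint_vel [-0.    -0.002 -0.001 -0.001  0.    -0.002]
joint_torque [-1.0000e-03 -4.2362e+01 -3.6545e+01 -0.0000e+00  7.0000e-03 -0.0000e+00]
ee_pos [ 161.179 -629.077  230.058]
eef_rot [-0.001  0.992  0.125 -0.   ]
ft_force [-0.421 -0.51  -0.578]
moment [0.067 0.014 0.017]
gripper_width 85.466
scene {'image': 0, 'fov_y': 56.5789, 'cx': 252.8496, 'cy': 190.3654, 'k1': 0.0167, 'T': [[-0.7557, -0.3631, 0.545, 1169.9498], [0.6549, -0.4231, 0.6262, 691.7728], [0.0032, 0.8301, 0.5576, 664.7659], [0.0, 0.0, 0.0, 1.0]]}
top {'image': 0, 'fov_y': 46.1782, 'cx': 244.6715, 'cy': 185.2029, 'k1': 0.048, 'T': [[-0.008, 0.9989, -0.0456, 495.1304], [-0.9999, -0.0084, -0.0081, 14.3935], [-0.0085, 0.0455, 0.9989, 1525.1388], [0.0, 0.0, 0.0, 1.0]]}
wrist {'image': 0, 'fov_y': 61.1734, 'cx': 259.9661, 'cy': 194.156, 'k1': -0.0358, 'mount': [[-0.0012, 0.9508, 0.3098, 78.3359], [1.0, 0.0012, 0.0003, -0.483], [-0.0001, 0.3098, -0.9508, -142.3571], [0.0, 0.0, 0.0, 1.0]]}
```

View pics/top0.png

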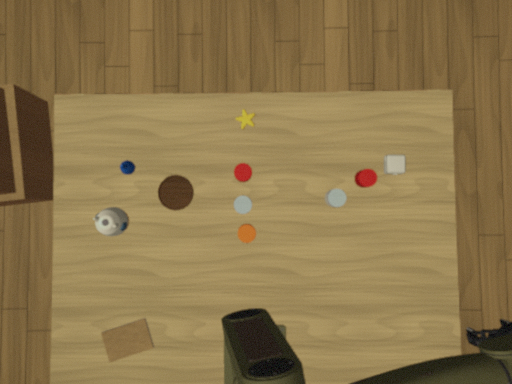

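View pics/scene0.png

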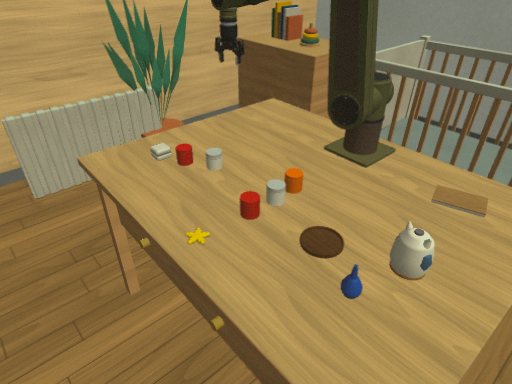

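```bash
cat > h.py <<'E'
import cv2,numpy as np
from scipy.spatial.transform import Rotation as R
def ray(f,u,v,T=None):
    T=f["T"] if T is None else T
    fl=192/np.tan(np.radians(f["fov_y"]/2))
    K=np.array([[fl,0,f["cx"]],[0,fl,f["cy"]],[0,0,1]])
    p=cv2.undistortPoints(np.array([[[u,v]]],float),K,np.array([f["k1"],0,0,0,0.]))[0,0]
    d=np.array([p[0],-p[1],-1.]); T=np.array(T)
    return T[:3,3],T[:3,:3]@d
def onz(f,u,v,z,T=None):
    o,d=ray(f,u,v,T); return o+d*(z-o[2])/d[2]
def project(f,P,T=None):
    T=np.array(f["T"] if T is None else T)
    c=T[:3,:3].T@(np.array(P)-T[:3,3]); x,y=c[0]/-c[2],-c[1]/-c[2]
    r=x*x+y*y; s=1+f["k1"]*r; fl=192/np.tan(np.radians(f["fov_y"]/2))
    return f["cx"]+fl*s*x,f["cy"]+fl*s*y
def tcp(s):
    T=np.eye(4); w,x,y,z=s["eef_rot"]; T[:3,:3]=R.from_quat([x,y,z,w]).as_matrix(); T[:3,3]=s["ee_pos"]; return T
E
python3 - <<'E'
from h import *
from cell import manip
f=manip.grab_frame("top"); im=f["image"]; hsv=cv2.cvtColor(im,cv2.COLOR_RGB2HSV)
H,S,V=[hsv[...,i].astype(int) for i in range(3)]
roi=np.zeros(H.shape,bool); roi[95:260,60:450]=1
M={"white":(S<60)&(V>110),"red":((H<5)|(H>170))&(S>180),"or":(H>=5)&(H<14)&(S>190)&(V>150),"tray":(V<95)&(H<20)}
for k,m in M.items():
    n,l,st,c=cv2.connectedComponentsWithStats((m&roi).astype(np.uint8))
    for i in range(1,n):
        if st[i,4]<60: continue
        z=64 if k!="tray" else 10
        print(k,st[i],c[i].round(1),onz(f,*c[i],z).round(1), "w", (onz(f,st[i,0]+st[i,2],c[i][1],z)-onz(f,st[i,0],c[i][1],z))[1].round(1))
for n,p in dict(asp=(127,167),owl=(110,222),pac=(396,164),star=(246,120)).items(): print(n,onz(f,*p,40).round())
E
```

```text
white [384 155  21  20 385] [394.1 163.9] [ 626.6 -456.8   64. ] w -66.9
white [325 189  22  18 311] [335.7 197.5] [ 519.4 -267.7   64. ] w -70.7
white [234 195  18  19 273] [242.4 204.3] [500.   34.1  64. ] w -58.3
white [ 93 208  28  28 536] [107.5 222.3] [445.7 470.   64. ] w -89.8
red [235 164  16  17 225] [242.6 172. ] [604.9  32.7  64. ] w -52.0
red [356 169  20  17 274] [365.5 177.7] [ 582.9 -364.6   64. ] w -64.0
tray [159 176  34  34 909] [175.3 192.1] [543.  260.4  10. ] w -114.3
asp [626. 415.  40.]
owl [446. 469.  40.]
pac [ 628. -471.   40.]
star [780.  20.  40.]
```

{"api": "apply_moves", "payload": {
  "motion": [
    [1,0,0,0,0,0,7.2],
    [1,0,0,0,0,0,7.2],
    [1,0,0,0,0,0,0]
  ]
}}

```text
t: 0.5
ee_pos: [161.2, -629.5, 231.0]
eef_rot: [-0.0, 1.0, -0.0, -0.0]
ft_force: [0.3, -0.7, 0.4]
gripper_width: 85.6
```

{"api": "apply_moves", "payload": {
  "motion": [
    [1,21.2,-41.4,0,0,0,0],
    [1,21.2,-41.4,0,0,0,0],
    [1,21.2,-41.4,0,0,0,0],
    [1,21.2,-41.4,0,0,0,0],
    [1,21.2,-41.4,0,0,0,0],
    [1,21.2,-41.4,0,0,0,0],
    [1,21.2,-41.4,0,0,0,0],
    [1,21.2,-41.4,0,0,0,0],
    [1,21.2,-41.4,0,0,0,0],
    [1,21.2,-41.4,0,0,0,0],
    [1,21.2,-41.4,0,0,0,0],
    [1,21.2,-41.4,0,0,0,0],
    [1,21.2,-41.4,0,0,0,0],
    [1,21.2,-41.4,0,0,0,0],
    [1,21.2,-41.4,0,0,0,0],
    [1,21.2,-41.4,0,0,0,0],
    [1,0,0,0,0,0,0],
    [1,0,0,0,0,0,0],
    [1,0,0,0,0,0,0]
  ]
}}

```text
t: 2.4
ee_pos: [500.5, 31.9, 231.2]
eef_rot: [0.0, 1.0, -0.0, -0.0]
ft_force: [-0.3, 1.0, -0.8]
gripper_width: 85.7
```

```bash
python3 - <<'E'
from h import *
from cell import manip
s=manip.get_state(); f=manip.grab_frame("wrist")
cv2.imwrite("pics/w1.png",f["image"][:,:,::-1]); print(s["ee_pos"],s["eef_rot"],s["ft_force"],s["joint_torque"])
T=tcp(s)@f["mount"]; np.save("T1.npy",T)
print(project(f,[500,34,64],T))
E
```

```text
[500.4768904   31.88720873 231.15723396] [ 1.89145050e-04  9.99999961e-01 -1.09880151e-05 -2.07584502e-04] [-0.25874796  0.99620325 -0.81501261] [ 7.17620552e-01 -2.66003680e+01 -3.68222451e+01  2.77526141e-02
 -6.28385955e-03 -1.21886423e-02]
(np.float64(257.99622408606194), np.float64(172.66718504442844))
```

View pics/w1.png

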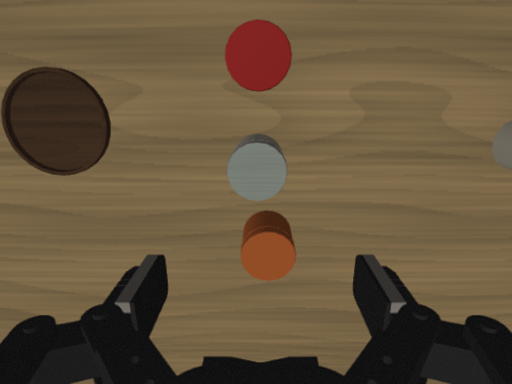

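The wrist view shows the clear jar lid near (257,170), with the red look-alike above it at (258,55), the orange one below at (268,255), and the tray at (57,120).

```bash
python3 - <<'E'
from h import *
from cell import manip
f=manip.grab_frame("wrist"); T=np.load("T1.npy"); im=f["image"]
hsv=cv2.cvtColor(im,cv2.COLOR_RGB2HSV); H,S,V=[hsv[...,i].astype(int) for i in range(3)]
print(hsv[170,257],hsv[145,257],hsv[120,40],hsv[170,180])
P=[onz(f,u,v,64,T) for u,v in [(227.5,170),(287,170),(257,141),(257,200.5)]]
print(np.round(P,1))
o=[onz(f,u,v,64,T) for u,v in [(241,252),(295,252),(268,228),(268,280)]];print('orange',np.round(o,1))
r=[onz(f,u,v,64,T) for u,v in [(225,55),(291,55),(258,20),(258,91)]];print('red',np.round(r,1))
m=(V<75)&(np.arange(512)[None]<125)&(np.arange(384)[:,None]<200)
n,l,st,c=cv2.connectedComponentsWithStats(m.astype(np.uint8));i=1+np.argmax(st[1:,4]);print(st[i],c[i])
x,y,w,h=st[i,:4]
cn=max(cv2.findContours((l==i).astype(np.uint8),0,1)[0],key=len)
Q=np.array([onz(f,*p[0],12,T)[:2] for p in cn],np.float32); print(cv2.minEnclosingCircle(Q))
E
```

```text
[ 50  19 124] [ 57  18 128] [ 12 121  61] [ 18 105 121]
[[502.7  63.8  64. ]
 [502.7   5.6  64. ]
 [531.1  34.9  64. ]
 [471.1  35.1  64. ]]
orange [[413.   52.4  64. ]
 [412.9  -5.2  64. ]
 [440.9  23.8  64. ]
 [378.5  23.4  64. ]]
red [[607.4  62.9  64. ]
 [607.3   4.5  64. ]
 [635.5  33.6  64. ]
 [576.7  33.8  64. ]]
[   1   67  110  109 9160] [ 55.4510917  120.74879913]
((544.5259399414062, 259.08544921875), 61.47382736206055)
```

{"api": "apply_moves", "payload": {
  "motion": [
    [1,0.6,-3,40,0,0,0],
    [1,0,0,40,0,0,0],
    [1,0,0,40,0,0,0],
    [1,0,0,11,0,0,0],
    [1,0,0,0,0,0,0],
    [1,0,0,0,0,0,0],
    [1,0,0,0,0,0,0]
  ]
}}

```text
t: 3.2
ee_pos: [503.4, 35.3, 103.2]
eef_rot: [0.0, 1.0, -0.0, 0.002]
ft_force: [0.2, 0.0, 0.1]
gripper_width: 85.1
```

```bash
cat > weigh.py <<'E'
from h import *
from cell import manip
A=[];Q=[]
for i in range(24):
    f=manip.grab_frame("wrist" if i==0 else "top")
    if i==0: g=f
    s=manip.get_state();A.append(s["ft_force"]);Q.append(s["joint_torque"])
A=np.array(A);Q=np.array(Q)
print("F",A.mean(0).round(3),"se",(A.std(0)/24**.5).round(3));print("tq",Q.mean(0).round(3),Q.std(0).round(3))
print(s["ee_pos"],s["gripper_width"],s["t"])
import sys
cv2.imwrite(f"pics/{sys.argv[1]}.png",np.hstack([g["image"],])[:,:,::-1])
cv2.imwrite(f"pics/{sys.argv[1]}t.png",f["image"][:,:,::-1])
E
python3 weigh.py w2
```

```text
F [-0.164  0.005 -0.113] se [0.098 0.133 0.091]
tq [-1.3000e-02 -2.9342e+01 -3.3243e+01 -0.0000e+00 -2.0000e-03 -0.0000e+00] [0.026 0.1   0.09  0.001 0.004 0.   ]
[501.45462865  35.55136246 100.33543093] 85.44503563198735 4.4
```

View pics/w2.png

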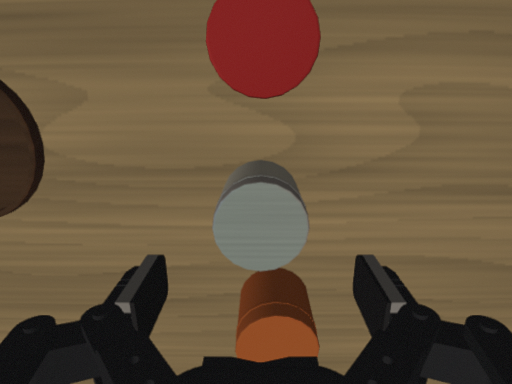

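The lid is centred between the fingers (column 260), so I descend and grip.

{"api": "apply_moves", "payload": {
  "motion": [
    [1,0,0,25,0,0,0],
    [1,0,0,25,0,0,0],
    [1,0,0,20,0,0,0],
    [1,0,0,10,0,0,0],
    [1,0,0,0,0,0,0],
    [1,0,0,0,0,0,0],
    [0.5,0,0,0,0,0,0],
    [0.5,0,0,0,0,0,0],
    [0.5,0,0,0,0,0,0],
    [0.5,0,0,0,0,0,0],
    [0.5,0,0,0,0,0,0],
    [0.5,0,0,0,0,0,0]
  ],
  "newtons": 40
}}

```text
t: 5.6
ee_pos: [502.7, 35.4, 22.1]
eef_rot: [0.0, 1.0, -0.0, 0.001]
ft_force: [-1.7, 0.1, 5.5]
gripper_width: 59.9
```

{"api": "apply_moves", "payload": {
  "motion": [
    [0.5,0,0,-5,0,0,0],
    [0.5,0,0,-15,0,0,0],
    [0.5,0,0,-20,0,0,0],
    [0.5,0,0,-20,0,0,0],
    [0.5,0,0,-15,0,0,0],
    [0.5,0,0,-5,0,0,0],
    [0.5,0,0,0,0,0,0],
    [0.5,0,0,0,0,0,0],
    [0.5,0,0,0,0,0,0],
    [0.5,0,0,0,0,0,0]
  ]
}}

```text
t: 6.6
ee_pos: [500.7, 35.6, 99.2]
eef_rot: [-0.0, 1.0, -0.0, -0.001]
ft_force: [-0.6, 0.7, -2.2]
gripper_width: 59.6
```

```bash
python3 weigh.py w3
```

```text
F [ 0.037  0.048 -2.43 ] se [0.107 0.081 0.083]
tq [-0.0000e+00 -3.0487e+01 -3.4447e+01 -0.0000e+00  4.0000e-03  0.0000e+00] [0.001 0.024 0.035 0.    0.002 0.   ]
[501.398875    35.56315793 100.30295671] 59.26773834834249 7.8
```

View pics/w3.png

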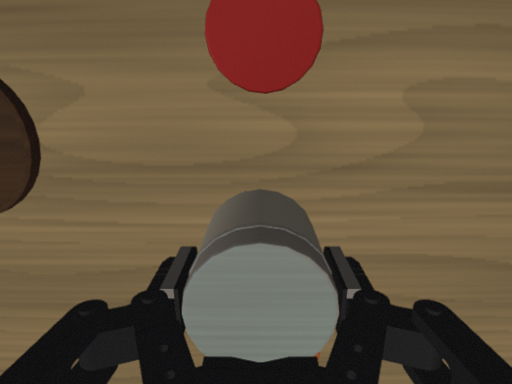

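The jar is held upright and weighs 2.32 N, which makes it probably the heavy one. I'll put it back and weigh the other.

{"api": "apply_moves", "payload": {
  "motion": [
    [0.5,0,0,15,0,0,0],
    [0.5,0,0,25,0,0,0],
    [0.5,0,0,20,0,0,0],
    [0.5,0,0,12,0,0,0],
    [0.5,0,0,5,0,0,0],
    [0.5,0,0,2,0,0,0],
    [0.5,0,0,0.5,0,0,0],
    [0.5,0,0,0,0,0,0],
    [0.5,0,0,0,0,0,0]
  ]
}}

```text
t: 8.7
ee_pos: [502.0, 35.6, 22.1]
eef_rot: [0.0, 1.0, -0.0, 0.0]
ft_force: [-4.0, -0.1, 5.9]
gripper_width: 59.5
```

{"api": "apply_moves", "payload": {
  "motion": [
    [1,0,0,0,0,0,0],
    [1,0,0,0,0,0,0],
    [1,0,0,0,0,0,0],
    [1,0,0,0,0,0,0],
    [1,0,0,-10,0,0,0],
    [1,0,0,-30,0,0,0],
    [1,0,0,-40,0,0,0],
    [1,0,0,-40,0,0,0],
    [1,0,0,-40,0,0,0],
    [1,0,0,-50,0,0,0],
    [1,0,0,0,0,0,0],
    [1,0,0,0,0,0,0]
  ]
}}

```text
t: 9.9
ee_pos: [502.4, 35.5, 233.5]
eef_rot: [0.0, 1.0, -0.0, 0.002]
ft_force: [-0.2, 0.2, -0.8]
gripper_width: 85.6
```

```bash
python3 - <<'E'
from h import *
from cell import manip
s=manip.get_state(); f=manip.grab_frame("wrist")
cv2.imwrite("pics/w4.png",f["image"][:,:,::-1]); print(s["ee_pos"],s["gripper_width"])
T=tcp(s)@f["mount"]
print(project(f,[501.4,35.5,64],T))
E
```

```text
[502.40100949  35.52935653 233.48650664] 85.62118429872557
(np.float64(260.211474046204), np.float64(173.45933820643216))
```

View pics/w4.png

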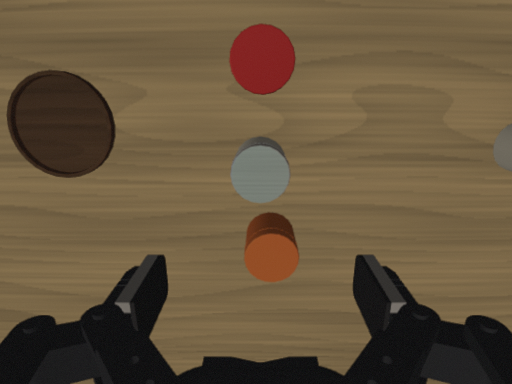

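The jar is back upright in its place, lid at (260,174) against a predicted (260,173). Next, the right jar.

{"api": "apply_moves", "payload": {
  "motion": [
    [1,2,38,0,0,0,0],
    [1,2,38,0,0,0,0],
    [1,2,38,0,0,0,0],
    [1,2,38,0,0,0,0],
    [1,2,38,0,0,0,0],
    [1,2,38,0,0,0,0],
    [1,2,38,0,0,0,0],
    [1,2,38,0,0,0,0],
    [1,0,0,30,0,0,0],
    [1,0,0,20,0,0,0],
    [1,0,0,0,0,0,0],
    [1,0,0,0,0,0,0],
    [1,0,0,0,0,0,0]
  ]
}}

```text
t: 11.25
ee_pos: [517.7, -268.4, 181.6]
eef_rot: [0.0, 1.0, -0.0, 0.0]
ft_force: [0.2, -0.4, 1.3]
gripper_width: 85.7
```

```bash
python3 - <<'E'
from h import *
from cell import manip
s=manip.get_state(); f=manip.grab_frame("wrist"); im=f["image"]
cv2.imwrite("pics/w5.png",im[:,:,::-1]); print(s["ee_pos"],s["gripper_width"])
T=tcp(s)@f["mount"]; np.save("T5.npy",T)
print(project(f,[517,-270,64],T))
E
```

```text
[ 517.68303294 -268.41006428  181.6315634 ] 85.68757008338478
(np.float64(262.091357743672), np.float64(187.71175824650112))
```

View pics/w5.png

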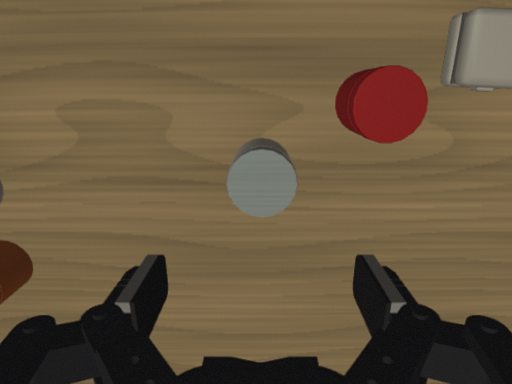

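The right jar's lid is at about (262,183), between the jaws. The red look-alike at (390,104) sits well ahead and to the right.

```bash
python3 - <<'E'
from h import *
from cell import manip
f=manip.grab_frame("wrist");T=np.load("T5.npy")
print(np.round([onz(f,u,v,64,T) for u,v in [(227,183),(297,183),(262,149.5),(262,217)]],1))
print(np.round([onz(f,u,v,64,T) for u,v in [(353,104),(427,104),(392,66),(385,143)]],1))
E
```

```text
[[ 521.1 -240.8   64. ]
 [ 521.1 -299.1   64. ]
 [ 549.2 -269.9   64. ]
 [ 490.6 -269.9   64. ]]
[[ 584.8 -340.5   64. ]
 [ 585.2 -398.8   64. ]
 [ 612.8 -367.9   64. ]
 [ 554.5 -369.    64. ]]
```

{"api": "apply_moves", "payload": {
  "motion": [
    [1,2.4,1.5,30,0,0,0],
    [1,0,0,40,0,0,0],
    [1,0,0,40,0,0,0],
    [1,0,0,30,0,0,0],
    [1,0,0,15,0,0,0],
    [1,0,0,6,0,0,0],
    [1,0,0,0,0,0,0],
    [1,0,0,0,0,0,0],
    [0.5,0,0,0,0,0,0],
    [0.5,0,0,0,0,0,0],
    [0.5,0,0,0,0,0,0],
    [0.5,0,0,0,0,0,0],
    [0.5,0,0,0,0,0,0],
    [0.5,0,0,0,0,0,0]
  ],
  "newtons": 40
}}

```text
t: 12.75
ee_pos: [521.0, -270.8, 22.0]
eef_rot: [0.001, 1.0, -0.0, 0.001]
ft_force: [-0.6, 1.4, 5.7]
gripper_width: 59.9
```

{"api": "apply_moves", "payload": {
  "motion": [
    [0.5,0,0,-5,0,0,0],
    [0.5,0,0,-15,0,0,0],
    [0.5,0,0,-20,0,0,0],
    [0.5,0,0,-20,0,0,0],
    [0.5,0,0,-15,0,0,0],
    [0.5,0,0,-5,0,0,0],
    [0.5,0,0,0,0,0,0],
    [0.5,0,0,0,0,0,0],
    [0.5,0,0,0,0,0,0],
    [0.5,0,0,0,0,0,0]
  ]
}}

```text
t: 13.75
ee_pos: [519.1, -269.6, 98.6]
eef_rot: [-0.001, 1.0, -0.0, -0.001]
ft_force: [-0.4, 0.7, -0.8]
gripper_width: 59.6
```

```bash
python3 weigh.py w6
```

```text
F [-0.068  0.117 -0.696] se [0.098 0.107 0.081]
tq [-0.0000e+00 -3.8359e+01 -3.3592e+01  0.0000e+00  1.0000e-03  0.0000e+00] [0.001 0.029 0.033 0.    0.002 0.   ]
[ 519.6846998  -269.96244874   99.84736762] 59.4558744989014 14.95
```

View pics/w6.png

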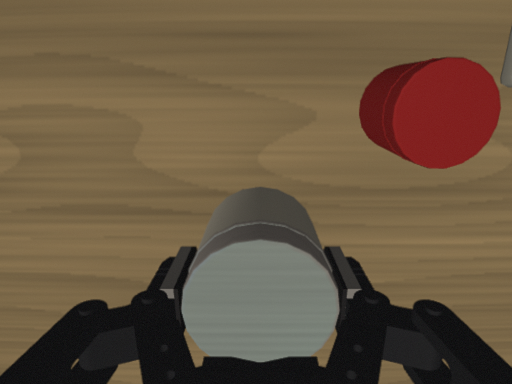

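The right jar weighs about 0.6–0.7 N, so it's the light one and the middle jar is heavy. I'll put this one back.

{"api": "apply_moves", "payload": {
  "motion": [
    [0.5,0,0,15,0,0,0],
    [0.5,0,0,25,0,0,0],
    [0.5,0,0,20,0,0,0],
    [0.5,0,0,12,0,0,0],
    [0.5,0,0,5,0,0,0],
    [0.5,0,0,2,0,0,0],
    [0.5,0,0,0.5,0,0,0],
    [0.5,0,0,0,0,0,0],
    [0.5,0,0,0,0,0,0]
  ]
}}

```text
t: 15.85
ee_pos: [520.2, -270.2, 21.9]
eef_rot: [0.0, 1.0, -0.0, 0.0]
ft_force: [-4.4, 2.6, 7.5]
gripper_width: 59.7
```

{"api": "apply_moves", "payload": {
  "motion": [
    [1,0,0,0,0,0,0],
    [1,0,0,0,0,0,0],
    [1,0,0,0,0,0,0],
    [1,0,0,0,0,0,0],
    [1,0,0,-10,0,0,0],
    [1,0,0,-30,0,0,0],
    [1,0,0,-40,0,0,0],
    [1,0,0,-40,0,0,0],
    [1,0,0,-40,0,0,0],
    [1,0,0,0,0,0,0],
    [1,0,0,0,0,0,0]
  ]
}}

```text
t: 16.95
ee_pos: [520.5, -270.5, 182.6]
eef_rot: [0.001, 1.0, -0.0, 0.002]
ft_force: [-0.4, 0.4, -1.1]
gripper_width: 85.5
```

```bash
python3 - <<'E'
from h import *
from cell import manip
s=manip.get_state(); f=manip.grab_frame("wrist"); im=f["image"]
cv2.imwrite("pics/w7.png",im[:,:,::-1]); print(s["ee_pos"],s["gripper_width"])
T=tcp(s)@f["mount"]
print(project(f,[520,-270,64],T))
E
```

```text
[ 520.45456745 -270.45753419  182.63405341] 85.51912058474669
(np.float64(259.42932029272737), np.float64(187.43534789950303))
```

View pics/w7.png

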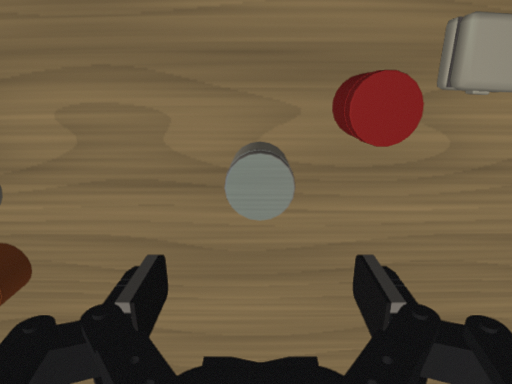

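The light jar stands in its place, lid at (260,187) as predicted. I'm going back to the heavy one.

{"api": "apply_moves", "payload": {
  "motion": [
    [1,-2.3,-38.2,0,0,0,0],
    [1,-2.3,-38.2,0,0,0,0],
    [1,-2.3,-38.2,0,0,0,0],
    [1,-2.3,-38.2,0,0,0,0],
    [1,-2.3,-38.2,0,0,0,0],
    [1,-2.3,-38.2,0,0,0,0],
    [1,-2.3,-38.2,0,0,0,0],
    [1,-2.3,-38.2,0,0,0,0],
    [1,0,0,30,0,0,0],
    [1,0,0,30,0,0,0],
    [1,0,0,20,0,0,0],
    [1,0,0,0,0,0,0],
    [1,0,0,0,0,0,0],
    [1,0,0,0,0,0,0]
  ]
}}

```text
t: 18.4
ee_pos: [502.1, 35.5, 101.2]
eef_rot: [0.0, 1.0, -0.0, 0.001]
ft_force: [0.3, 1.0, 0.8]
gripper_width: 85.9
```

```bash
python3 - <<'E'
from h import *
from cell import manip
s=manip.get_state(); f=manip.grab_frame("wrist"); im=f["image"]
cv2.imwrite("pics/w8.png",im[:,:,::-1]); print(s["ee_pos"],s["gripper_width"])
E
```

```text
[502.07361567  35.54005031 101.22620529] 85.8832795474874
```

View pics/w8.png

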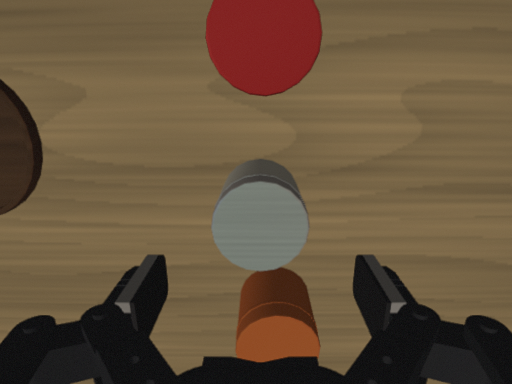

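The view matches the first approach, with the lid centred at (260,225). Gripping again.

{"api": "apply_moves", "payload": {
  "motion": [
    [1,0,0,25,0,0,0],
    [1,0,0,25,0,0,0],
    [1,0,0,20,0,0,0],
    [1,0,0,10,0,0,0],
    [1,0,0,0,0,0,0],
    [1,0,0,0,0,0,0],
    [0.5,0,0,0,0,0,0],
    [0.5,0,0,0,0,0,0],
    [0.5,0,0,0,0,0,0],
    [0.5,0,0,0,0,0,0],
    [0.5,0,0,0,0,0,0],
    [0.5,0,0,0,0,0,0]
  ],
  "newtons": 40
}}

```text
t: 19.65
ee_pos: [502.7, 35.6, 22.2]
eef_rot: [0.0, 1.0, -0.0, 0.001]
ft_force: [-0.9, -0.2, 5.2]
gripper_width: 59.8
```

{"api": "apply_moves", "payload": {
  "motion": [
    [0.5,0,0,-5,0,0,0],
    [0.5,0,0,-15,0,0,0],
    [0.5,0,0,-25,0,0,0],
    [0.5,0,0,-25,0,0,0],
    [0.5,0,0,-20,0,0,0],
    [0.5,0,0,-10,0,0,0],
    [0.5,0,0,0,0,0,0],
    [0.5,0,0,0,0,0,0],
    [0.5,0,0,0,0,0,0]
  ]
}}

```text
t: 20.55
ee_pos: [500.3, 35.7, 118.6]
eef_rot: [-0.0, 1.0, -0.0, -0.002]
ft_force: [-0.6, -0.4, -1.9]
gripper_width: 59.6
```

```bash
python3 weigh.py w9
```

```text
F [-0.097 -0.039 -2.468] se [0.119 0.095 0.121]
tq [ 1.0000e-03 -3.0038e+01 -3.5164e+01 -0.0000e+00  7.0000e-03  0.0000e+00] [0.002 0.083 0.063 0.    0.003 0.   ]
[501.44299756  35.64557647 120.33010695] 59.61950523850268 21.75
```

{"api": "apply_moves", "payload": {
  "motion": [
    [0.5,2,-10,0,0,0,0],
    [0.5,4,-20,0,0,0,0],
    [0.5,5,-28,0,0,0,0],
    [0.5,5,-28,0,0,0,0],
    [0.5,6,-28,0,0,0,0],
    [0.5,6,-28,0,0,0,0],
    [0.5,5,-28,0,0,0,0],
    [0.5,5,-26,0,0,0,0],
    [0.5,3,-18,0,0,0,0],
    [0.5,2,-10,0,0,0,0],
    [0.5,0,0,0,0,0,0],
    [0.5,0,0,0,0,0,0],
    [0.5,0,0,0,0,0,0],
    [0.5,0,0,0,0,0,0],
    [0.5,0,0,0,0,0,0]
  ]
}}

```text
t: 23.25
ee_pos: [544.6, 259.0, 120.4]
eef_rot: [0.0, 1.0, -0.001, -0.0]
ft_force: [0.1, -0.9, -2.2]
gripper_width: 59.7
```

```bash
python3 weigh.py w10; python3 - <<'E'
from h import *
from cell import manip
s=manip.get_state(); print(s["eef_rot"],np.abs(s["joint_vel"]).max())
f=manip.grab_frame("scene"); cv2.imwrite("pics/s10.png",f["image"][:,:,::-1])
E
```

```text
F [ 0.122  0.021 -2.358] se [0.11  0.109 0.088]
tq [-1.6000e-02 -4.0726e+01 -3.5193e+01  0.0000e+00  5.0000e-03 -0.0000e+00] [0.02  0.013 0.01  0.001 0.    0.   ]
[544.53785732 259.63492235 120.31594164] 59.47703625951751 24.45
[ 3.58985311e-06  9.99999966e-01 -2.58735785e-04 -2.50697916e-05] 0.0020816008138325446
```

View pics/s10.png

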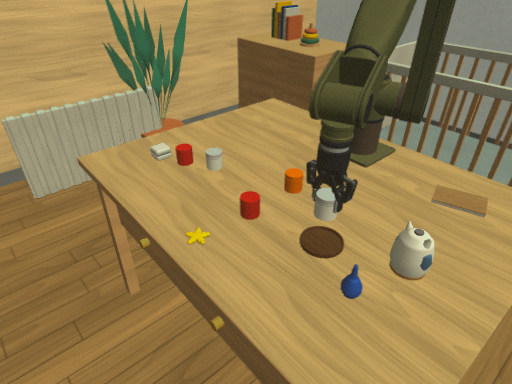

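View pics/w10.png

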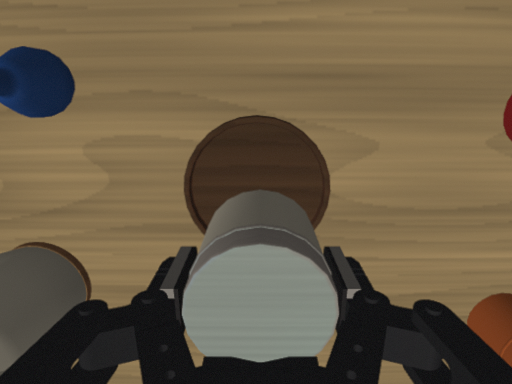

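View pics/w10t.png

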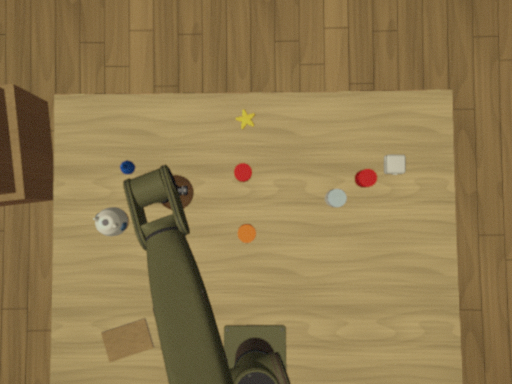

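The jar is held upright and still over the tray. The light jar and all the bystanders are unmoved in the top view (light jar at (337,198), as at the start). Handing in.

```bash
python3 -c "
from cell import manip
print(manip.finish_job()); s=manip.get_state(); print(s['t'],s['ee_pos'],s['gripper_width'])"
```

```text
the job is handed in; nothing more can be done
None
the job is handed in; nothing more can be done
```

I weighed both jars, and the arm finished holding the heavier one upright and still over the middle of the tray. No verdict was reported when I handed the job in.

- **Weighing:** The left (middle-place) jar read about 2.3 N, roughly 236 g, so it is the heavy one. The right jar read about 0.6–0.7 N, so it is the light one. That is slightly under the stated 72–79 g, but within sensor noise of about 0.1 N. I set each jar back where it stood, and the wrist camera showed each lid within a pixel or so of the predicted spot.
- **Final hold:** The last reading before hand-in put the tool at (544.5, 259.6) mm, against a measured tray centre of (544.5, 259.1). The jar's underside was about 100 mm above the top. The force reading still showed 2.36 N of jar weight, with the fingers at 59.5 mm and the joints essentially still.
- **Other objects:** The last pictures showed the light jar upright in its place. The night light, aspirator, teether, pacifier case and the red and orange look-alikes had not moved.

No check failed or disagreed. The only unplanned reading was about 5–7 N of upward force on the tool when gripping and setting down a jar, far below the force limits.

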